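# Clamp a wire coil holder in a crank-wound vice

### The job

A loose wire coil holder lies between the open jaws of the small vice. Take the crank from its stand, fit it fully down on the vice's square shaft without forcing it, and wind it clockwise (seen from above) until the coil is clamped firmly but not crushed. Then lift the crank off and put it back fully down on the post of its stand, leaving the tools lying around where they are.

Things in the scene. Friction and masses are not known exactly. Their poses are not given: they have to be found in the camera images.
- crank_hub (a point): Centre of the removable crank's hub, an upright dark steel bar 24 x 24 mm, 60 mm tall; this point is 40 mm above its underside. x axis: along the crank's arm from hub to knob; z up. The hub's faces are square to x and y; grasp it across the arm (fingers closing along y). Its square socket (13.6 mm wide, 26 mm deep) opens at the underside.
- crank: The whole crank, about 250 g (180 to 350); origin at the centre of the hub's underside, axes as crank_hub. Its flat arm is 14 mm wide and lies 34 to 44 mm above the underside. It starts fully down on the stand's post, its arm to the robot's left within 0.8 rad.
- knob_center (a point): Centre of the crank's upright black round knob, 18 mm in diameter, 42 mm tall, 70 mm from the hub's axis along the arm and 28 mm higher than crank_hub. The knob spins freely on its pin, so it can be gripped firmly and carried round its circle with the hand kept at one yaw.
- shaft_seat (a point): Point on the axis of the vice's upright shaft, on the collar 50 mm above the bench where the crank's underside rests when seated. Above it stand a 12 mm square, 16 mm tall, bevelled on top, then a tapered round pilot, 10 mm across and 8 mm tall, which enters the socket at any angle. z up; the jaws lie towards -y. The square's own angle is unrelated to these axes and differs each time.
- vice: The vice, fixed to the bench; origin on the bench under the shaft, foot 80 x 218 mm, housing 64 x 64 x 46 mm. The square fits the socket at each quarter turn, within about 0.12 rad if centred to 1 mm; else the crank stops 13 to 16 mm short of seated and must be turned under a light press (3 to 8 N; 40 N is forcing it) until it drops. A light touch does not turn the stiff shaft.
- jaw_face (a point): Middle of the moving jaw's gripping face. Winding the shaft clockwise (from above) moves it along the vice's -y, 16 mm per radian. At the knob this takes 4 to 5 N along the circle while the jaw runs free, then about 0.23 N more for each newton on the coil. Left alone, the gearing stays put and holds up to about 18 N on the coil.
- jaw: The moving jaw, steel, 60 mm wide, top 47 mm above the bench, grooved lengthwise for round stock.
- sprung_face (a point): Middle of the gripping face of the opposite jaw, which is alike but backed by springs: it gives 1 mm for each 6 N, 8 mm at most.
- coil_center (a point): Centre of the loose wire coil holder lying between the jaws, 83 mm long (x axis, along the jaws) and 31 mm across; between the jaw faces it takes 24 mm, as it sinks into their grooves. Firmly clamped means 10 to 25 N; 45 N crush it.
- coil: The same coil holder; origin under its middle.
- post_seat (a point): Point on the axis of the crank stand's round post, on its foot (64 x 64 x 12 mm, fixed to the bench), where the crank's underside rests. The post is 11 mm in diameter, 22 mm tall, tapered at the top; the socket fits over it at any yaw.
- cutters: Bystander: side cutters with red sleeves, 154 x 48 x 14 mm, lying on the bench.
- reel: Bystander: solder reel, 54 mm in diameter, 35 mm tall, standing.
- tape: Bystander: green and yellow tape measure, 54 x 63 x 27 mm, lying.
Things that resemble listed ones, but are neither listed nor needed, are in the scene too. What is shaped like the crank but purple is not meant.

How it is judged:
By the outcome, as a careful person would: the job done as asked, in the order asked, and still so for the second after the job is handed in, with the robot touching nothing.
It also fails if it takes over 72 s, if anything falls off the work surface, if the arm or the gripper's body presses on something with over 40 N, if the wrist force passes 120 N, or if a joint passes its speed limit or range.

### The arm

A 7-joint arm with a two-finger parallel gripper is mounted at the origin on a cart in front of the work surface, level with it; the furniture and walls round the work are solid. World frame = base frame: x ahead of the robot, y to its left, z up, the work surface at z = 0. Lengths are in m, angles in rad, forces in N, time in s.
With the tool pointing down it reaches from about 0.425 to 0.95 m from the base axis. Payload 4.7 kg.
Tool frame: the origin (TCP) lies on the centre line of the jaws, within the pads' length; the fingertips stand robot.nose_length ahead of it and the grasp point (between the pads) lies 8 mm behind it (robot.nose_length is the distance from the TCP to the fingertips, in m); z points along the fingers, y is the line along which they close (so a half turn about z gives the same grasp; the last joint's range is limited). The gripper opens to 85 mm and grips with 20 to 120 N. Pads are 22 mm wide; open, the fingers measure 114 mm over their backs; the gripper's body (76 mm by 85 mm) begins 54 mm behind the grasp point. The pads swing forward as they close: fully open they stand 13 mm farther back than shut.
Start: joints at [1.136, 0.469, -0.049, 1.532, 0.024, 1.141, -0.082], TCP at [0.267, -0.62, 0.242] pointing down, gripper open.
Joint ranges: [-2.59, 2.59], [-0.33, 1.99], [-1.39, 1.29], [0.1, 2.45], [-1.04, 4.18], [0.21, 1.99], [-2.66, 2.66]. Speed limits (rad/s): [2.57, 2.57, 3.14, 3.14, 3.14, 3.14, 3.14].

### API

Orientations are given as [roll, pitch, yaw] about the fixed x, y, z axes, in that order (R = Rz(yaw) Ry(pitch) Rx(roll)).
In Python, from plant import robot gives the robot as it stands. Calls block until the motion is done:
- robot.goto(position, orientation): joint-space move of the TCP to a pose.
- robot.move_straight(position, vel=0.15, attitude=None, contact_N=None): straight line of the TCP; attitude=None keeps the orientation; vel is the mean speed in m/s. With contact_N (N) it stops when the force on the tool has changed by that much, and returns True; else False.
- robot.move_joints(angles): joint-space move.
- robot.grip(opening, strength=None): opening from 0.0 (shut) to 1.0 (fully open); strength is the grip in N (None keeps the last); returns when the fingers have stopped.
- robot.sleep(seconds).
- robot.inverse_kinematics(position, orientation): joint angles nearest the present ones, or None.
- robot.sense(): the state.
- robot.grab_frame(name): name is "scene" or "top" or "wrist"; returns a dict with "image" (480x640x3 uint8, red, green, blue), "range_z" (480x640 float32, m along the optical axis (not along the pixel's ray), 0 where there is no reading), "fx", "fy", "cx", "cy" (pixels), "R" (3x3) and "t" (3): a world point X has camera coordinates R X + t. Camera axes: x right, y down, z forward; pixel columns grow to the right and rows downward; lengths in m; the calibration is good to about 2 mm. A picture is of the moment at which its call begins.
A pose or a line that the arm cannot do raises robot.IKError and nothing moves.
- robot.close_job(): hands the job in; it is judged then, once.
The state is a dict: "t": time; "joint_pos": joint angles; "joint_velocities": joint speeds; "effort": joint torques, N m; "tcp_pos": TCP position; "tcp_rot": TCP orientation; "wrist_force": force on the tool from outside, world axes, zero at the start; "torque": the same for the moment, N m; "opening": opening from 0.0 (shut) to 1.0 (fully open); "gripper_force": force on a finger pad.
Only numpy, scipy, OpenCV 4.12 (cv2) and the standard library are available. Lean on these libraries where they do the work, as an engineer would, in place of code of your own. Each camera call takes 0.05 s, during which the arm holds its last target. There are 200 camera calls.

## Working session

There is one attempt and no reset: what is moved stays moved. The work goes in short steps, each a Python script; the robot and the scene stay as the last script left them, time stands still between calls to the robot, and variables do not carry over. Pictures are saved under pics/ and viewed, at most 10 in all, crops included, and the job is handed in when it is done.

```bash
ls; mkdir -p pics; python3 - <<'E'
from plant import robot
import cv2,numpy as np
print(robot.nose_length, robot.sense())
for n in("scene","top"):
    f=robot.grab_frame(n); cv2.imwrite(f"pics/{n}0.png",f["image"][...,::-1]); np.savez(f"{n}0.npz",**f)
    print(n,f["fx"],f["fy"],f["cx"],f["cy"],f["R"].tolist(),f["t"].tolist())
E
```

```text
pics
0.011 {'t': 0.0, 'joint_pos': array([ 1.13612981,  0.46945492, -0.04860311,  1.53366763,  0.02411344,
        1.14096933, -0.08231386]), 'joint_velocities': array([ 7.06119351e-04,  1.24191329e-03,  2.66763561e-04, -9.12205219e-05,
        2.14533217e-03, -4.89098166e-04, -4.51034233e-04]), 'effort': array([ 6.86092881e-05, -5.10304892e+01, -4.66519792e-02, -2.37714440e+01,
        1.07131942e-02,  7.45858590e-03, -6.66957135e-06]), 'tcp_pos': array([ 0.26623712, -0.61968649,  0.24126346]), 'tcp_rot': array([-3.13968115e+00,  7.66622812e-05,  4.05796682e-01]), 'wrist_force': array([-0.1027542 , -0.30820528,  0.70769988]), 'torque': array([ 0.04801672, -0.02770407,  0.01328692]), 'gripper_force': 0.0, 'opening': 0.9985837839350862}
scene 529.9578907494993 529.9578907494993 320.92832597973415 242.36994009710764 [[0.6936195826264667, -0.7202976749793829, -0.007945691686775091], [-0.42219185973296475, -0.3975681215719031, -0.8146739361763141], [0.5836487883756007, 0.5684284019373801, -0.5798648495111681]] [-0.31297574433532876, 0.32901456071273705, 1.2651160268105102]
top 615.677380554043 615.677380554043 322.7668301659312 240.42546242723353 [[0.010696188535817863, -0.9999406993108948, 0.0020468054243944667], [-0.9832177311409075, -0.010890073138901994, -0.1821106791958011], [0.18212216976780407, -6.456522639587434e-05, -0.9832759079273727]] [0.05827654454554826, 0.56808650652626, 1.7969743777318885]
```

View pics/scene0.png

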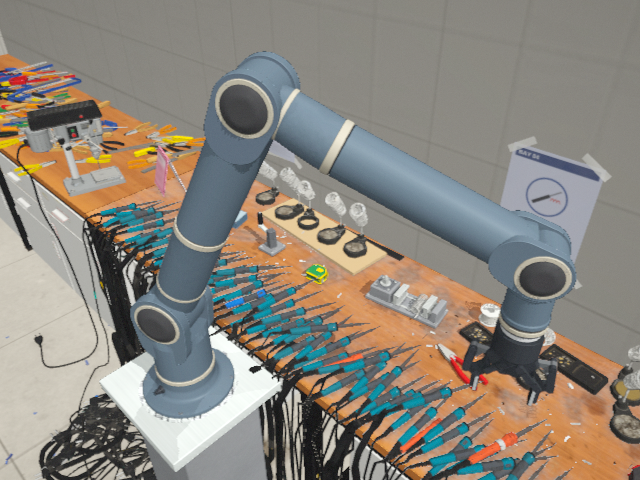

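View pics/top0.png

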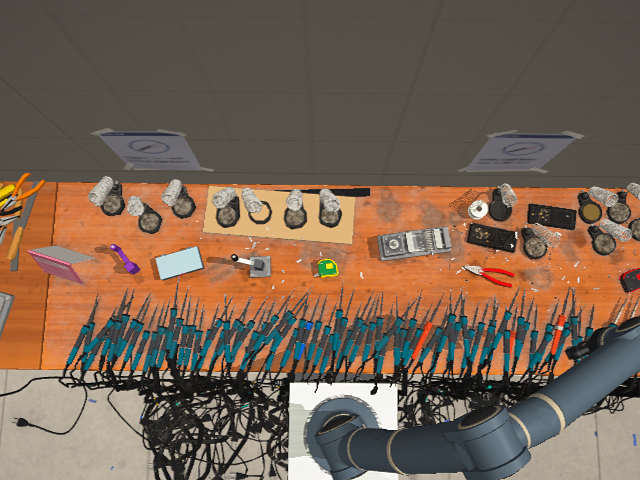

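Scene view: the grey stand with the crank is at about (270,242), the vice at (408,300), and the tape at (317,272). In the top view the dark crank on its stand is at (258,265), with its knob at (237,259). The vice is at (415,245), its shaft at about (393,243), and the cutters at (488,274).
Crank candidates: the dark one on the stand at (258,265), and the purple lookalike at (123,257), which is rejected by colour. I'll check the choice in a close crop.

```bash
cat > h.py <<'E'
import numpy as np
def pt(f,u,v,z=None):
    """world point of a pixel: by depth, or by ray onto the plane at height z"""
    R,t=np.array(f["R"]),np.array(f["t"]); d=np.array([(u-f["cx"])/f["fx"],(v-f["cy"])/f["fy"],1.])
    c=-R.T@t; r=R.T@d
    s=float(f["range_z"][int(round(v)),int(round(u))]) if z is None else (z-c[2])/r[2]
    return c+s*r
def px(f,X):
    c=f["R"]@np.array(X)+f["t"]; return f["fx"]*c[0]/c[2]+f["cx"],f["fy"]*c[1]/c[2]+f["cy"]
def cloud(f):
    v,u=np.mgrid[:480,:640]; Z=f["range_z"]
    C=np.stack([(u-f["cx"])/f["fx"]*Z,(v-f["cy"])/f["fy"]*Z,Z],-1)
    return (C-f["t"])@f["R"]
E
python3 - <<'E'
import numpy as np,cv2
from h import *
T=dict(np.load("top0.npz"))
im=T["image"][...,::-1]
a=cv2.resize(im[240:290,220:290],(700,500)[:2] and (420,300),interpolation=cv2.INTER_CUBIC)
b=cv2.resize(im[222:272,370:470],(600,300),interpolation=cv2.INTER_CUBIC)
o=np.zeros((600,640,3),np.uint8);o[:300,:420]=a;o[300:,:600]=b;cv2.imwrite("pics/c1.png",o)
P=cloud(T)
for n,u,v in[("knob",237,259),("hub",252,264),("foot",265,270),("shaft",393,243),("vice",415,245),("tape",327,268),("bench",350,270),("drv",340,300)]:print(n,P[v,u].round(3))
H=P[240:290,220:290];
for lo,hi in((.005,.03),(.04,.06),(.06,.09),(.09,.14)):
    m=(H[...,2]>lo)&(H[...,2]<hi);print(lo,m.sum(),H[m].mean(0).round(4) if m.any() else 0)
H=P[222:272,370:470]
for lo,hi in((.04,.056),(.056,.068),(.068,.09)):
    m=(H[...,2]>lo)&(H[...,2]<hi);print(lo,m.sum(),H[m].mean(0).round(4) if m.any() else 0)
E
```

```text
knob [0.507 0.318 0.063]
hub [0.492 0.273 0.066]
foot [0.482 0.239 0.01 ]
shaft [0.231 0.065 1.87 ]
vice [ 0.564 -0.218  0.013]
tape [0.488 0.051 0.026]
bench [ 0.486 -0.02  -0.002]
drv [0.389 0.012 0.056]
0.005 804 [0.4942 0.2641 0.0095]
0.04 80 [0.4986 0.2867 0.0526]
0.06 96 [0.4953 0.2702 0.0716]
0.09 29 [0.5077 0.3243 0.0992]
0.04 746 [ 0.5677 -0.2024  0.0471]
0.056 25 [ 0.5606 -0.187   0.0603]
0.068 10 [ 0.5584 -0.1443  0.0728]
```

View pics/c1.png

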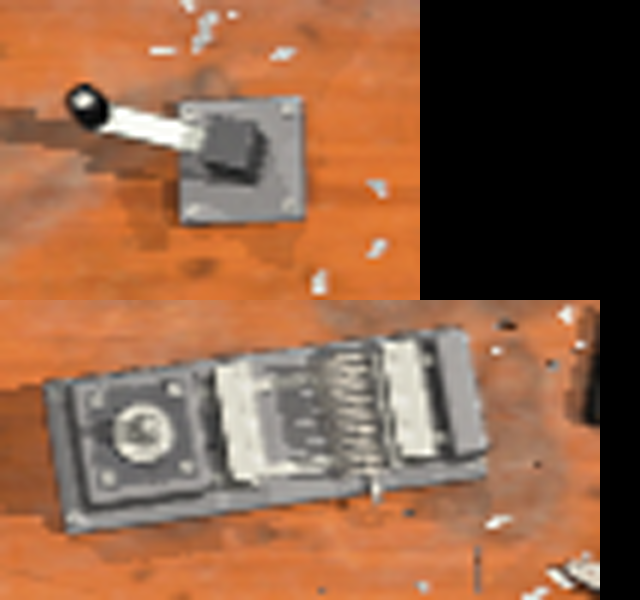

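The crop shows the dark crank, with its black knob and pale arm, seated on the grey stand: hub at crop (235,145), knob at (88,105). That confirms the choice. In the vice, the shaft is at crop (145,432) and the coil at (352,410), between the moving jaw at (238,420) and the sprung jaw at (410,400). Next I'll look closer with the wrist camera on the way.

```bash
python3 - <<'E'
from plant import robot
import cv2,numpy as np
from h import *
pi=np.pi
for p in((.56,-.15,.1),(.495,.27,.06)):
    for y in np.arange(-pi,pi,.4):
        q=robot.inverse_kinematics(p,[pi,0,y]); print(round(y,2),None if q is None else np.round(q,2)[[0,4,6]],end="; ")
    print()
for i,(p,y) in enumerate((((.5,-.15,.32),0.1),((.45,.27,.32),0.1))):
    robot.goto(p,[pi,0,y]); robot.sleep(.3)
    f=robot.grab_frame("wrist"); cv2.imwrite(f"pics/w{i}.png",f["image"][...,::-1]); np.savez(f"w{i}.npz",**f)
    c=-f["R"].T@f["t"]; print(robot.sense()["t"],robot.sense()["tcp_pos"],c,f["R"][2],f["fx"], px(f,(.56,-.14,.07)),px(f,(.495,.27,.07)))
a=[cv2.resize(cv2.imread(f"pics/w{i}.png"),(400,300)) for i in(0,1)]
cv2.imwrite("pics/m2.png",np.hstack(a))
E
```

```text
-3.14 [0.7  0.47 1.35]; -2.74 [0.76 0.53 1.69]; -2.34 [0.98 0.86 1.84]; -1.94 [0.98 0.86 2.24]; -1.54 [-0.56 -0.82 -2.17]; -1.14 [ 0.14 -0.04 -2.49]; -0.74 [ 0.2   0.01 -2.13]; -0.34 [ 0.27  0.07 -1.78]; 0.06 [ 0.35  0.14 -1.45]; 0.46 [ 0.42  0.2  -1.1 ]; 0.86 [ 0.47  0.25 -0.75]; 1.26 [ 0.53  0.3  -0.39]; 1.66 [ 0.58  0.35 -0.03]; 2.06 [0.63 0.4  0.32]; 2.46 [0.66 0.43 0.7 ]; 2.86 [0.67 0.44 1.09]; 
-3.14 [0.2  0.9  0.23]; -2.74 [0.21 0.91 0.62]; -2.34 [0.23 0.95 1.  ]; -1.94 [0.23 0.95 1.4 ]; -1.54 [0.23 0.95 1.8 ]; -1.14 [0.23 0.95 2.2 ]; -0.74 [-1.1  -0.59 -2.34]; -0.34 [-0.97 -0.43 -2.09]; 0.06 [-0.11  0.48 -2.52]; 0.46 [-0.1   0.5  -2.13]; 0.86 [-0.03  0.58 -1.79]; 1.26 [ 0.08  0.72 -1.51]; 1.66 [ 0.16  0.84 -1.2 ]; 2.06 [ 0.17  0.85 -0.81]; 2.46 [ 0.18  0.87 -0.43]; 2.86 [ 0.19  0.89 -0.04]; 
2.3667 [ 0.49997294 -0.15033104  0.3199063 ] [ 0.57322786 -0.1446772   0.45259879] [-0.28241997 -0.02849238 -0.95886764] 385.5181547667645 (np.float64(306.6241574944266), np.float64(137.55131402444067)) (np.float64(-116.87878520877064), np.float64(163.1881095984101))
4.275 [0.45024173 0.26961031 0.32000241] [0.52361381 0.27520875 0.45270461] [-0.28223508 -0.02857886 -0.9589195 ] 385.5181547667645 (np.float64(748.6624152675088), np.float64(128.805548344691)) (np.float64(315.1792345920388), np.float64(154.90183729752368))
```

View pics/m2.png

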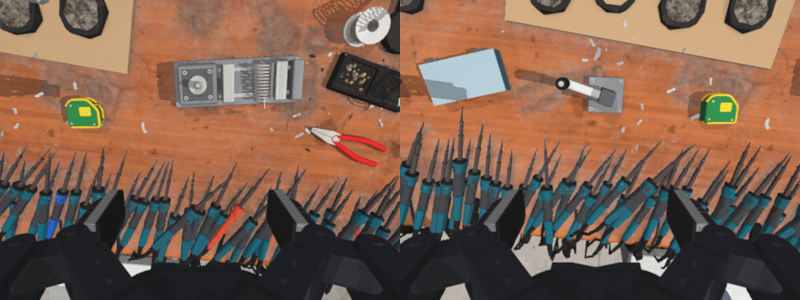

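Montage of the two wrist views. Left: vice shaft at (197,85), coil at (265,83), cutters at (345,145). Right: crank hub at (606,97), its knob at (563,84), tape at (718,108). Now I'll take closer looks at both.

```bash
python3 - <<'E'
from plant import robot
import cv2,numpy as np
from h import *
pi=np.pi
for i,p in enumerate(((.43,.27,.18),(.495,-.165,.17))):
    robot.goto(p,[pi,0,0.1]); robot.sleep(.3)
    f=robot.grab_frame("wrist"); cv2.imwrite(f"pics/n{i}.png",f["image"][...,::-1]); np.savez(f"n{i}.npz",**f)
    print(robot.sense()["t"],robot.sense()["tcp_pos"],px(f,(.56,-.14,.07)),px(f,(.495,.27,.07)))
a=cv2.imread("pics/n0.png");b=cv2.imread("pics/n1.png")
u,v=px(np.load("n0.npz"),(.495,.28,.07));u,v=int(u),int(v);print("crop0",u-150,max(v-120,0))
A=a[max(v-120,0):max(v-120,0)+240,u-150:u+150]
u,v=px(np.load("n1.npz"),(.56,-.18,.06));u,v=int(u),int(v);print("crop1",u-200,max(v-150,0))
B=b[max(v-150,0):max(v-150,0)+300,u-200:u+200]
o=np.zeros((600,800,3),np.uint8);o[:A.shape[0],:A.shape[1]]=A;o[300:300+B.shape[0],:B.shape[1]]=B
u,v=px(np.load("n1.npz"),(.56,-.14,.07));u,v=int(u),int(v);v0=max(v-45,0)
o[:400,400:800]=cv2.resize(b[v0:v0+90,u-45:u+45],(400,400),interpolation=cv2.INTER_CUBIC);print("zoom",u-45,v0)
cv2.imwrite("pics/m3.png",o)
E
```

```text
5.25 [0.43068084 0.2702875  0.18098558] (np.float64(1016.207776103151), np.float64(99.15648092626824)) (np.float64(321.60342845912504), np.float64(140.8424677153095))
7.2167 [ 0.49515917 -0.16451527  0.17003771] (np.float64(280.00137435570826), np.float64(135.58253380721203)) (np.float64(-409.2876790258087), np.float64(175.9140303678912))
crop0 155 19
crop1 146 0
zoom 235 90
```

View pics/m3.png

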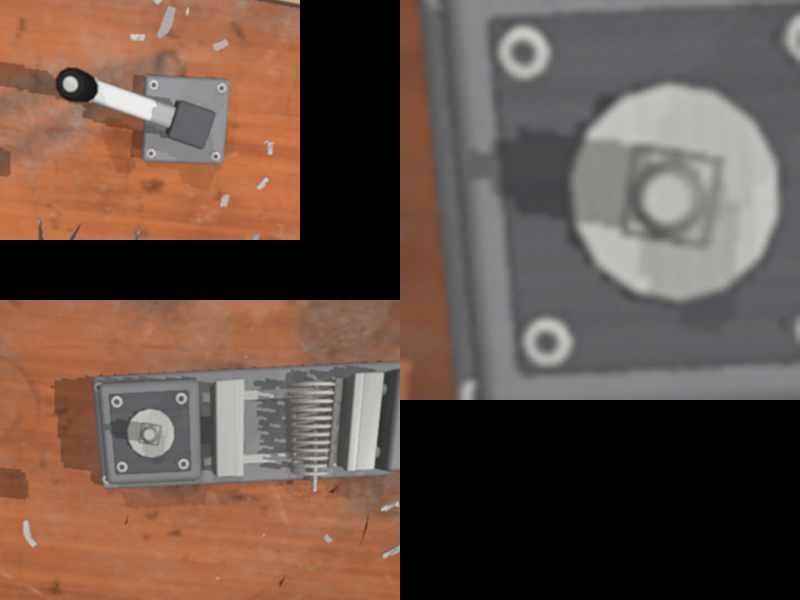

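Crop: hub top square centred near (192,124), knob top at (71,84). In the zoom, the shaft's square has corners (633,143), (722,158), (707,247) and (620,232), with the pilot at (668,195). The moving jaw's face is at lower-left x≈243, the coil at 290–335 and the sprung jaw face at ≈342–350.

```bash
python3 - <<'E'
import cv2,numpy as np
from h import *
f=dict(np.load("n0.npz"));P=cloud(f)
sub=np.zeros((480,640),bool);sub[19:259,155:455]=1
m=sub&(P[...,2]>.066)&(P[...,2]<.08)&(np.hypot(P[...,0]-.497,P[...,1]-.268)<.03)
Q=P[m];r=cv2.minAreaRect((Q[:,:2]*1000).astype(np.float32));print("hub",r,Q[:,2].mean(),len(Q))
m=sub&(P[...,2]>.09)&(P[...,2]<.115);Q=P[m];k=cv2.minAreaRect((Q[:,:2]*1000).astype(np.float32));print("knob",k,Q[:,2].mean())
d=np.subtract(k[0],r[0]);print("yaw",np.arctan2(d[1],d[0]),np.hypot(*d))
K=pt(f,155+72,19+84,.101);print("knob ray",K)
C=[pt(f,155+a,19+b,.072) for a,b in((178,102),(214,111),(204,147),(168,137))];print("hub ray",np.mean(C,0))
B=[pt(f,155+a,19+b,.012) for a,b in((154,85),(222,88),(216,156),(151,153))];print("foot bolts centre",np.mean(B,0))
g=dict(np.load("n1.npz"));P=cloud(g)
z=lambda x,y,h:pt(g,235+(x-400)*90/400,90+y*90/400,h)
S=[z(*c,.062) for c in((633,143),(722,158),(707,247),(620,232))];print("sq",np.mean(S,0));
for i in range(4):
    e=S[(i+1)%4]-S[i];print("edge",np.hypot(*e[:2]),np.arctan2(e[1],e[0])%(np.pi/2))
print("pilot",z(668,195,.074));print("collar",z(676,192,.05))
b=z(523,52,.046)-z(547,342,.046);print("vice yaw",np.arctan2(b[1],b[0]))
for n,x in(("mov",243),("c0",290),("c1",335),("sp",342),("sp2",352)):
    h=.047; print(n,pt(g,146+x,425-300,h), P[125,146+x])
E
```

```text
hub ((495.138916015625, 254.64309692382812), (24.0148983001709, 23.96706199645996), 77.32320404052734) 0.0728807084457297 1574
knob ((510.39068603515625, 322.6755676269531), (17.14708137512207, 17.43878936767578), 5.763364791870117) 0.09948512047448976
yaw 1.3502589999884773 69.7211127184602
knob ray [0.51032389 0.32200225 0.101     ]
hub ray [0.49498507 0.25505705 0.072     ]
foot bolts centre [0.49472382 0.25411815 0.012     ]
sq [ 0.56162356 -0.14881436  0.062     ]
edge 0.012127437493054189 1.5110704344918882
edge 0.011881578189187638 1.493837046729484
edge 0.012031083555237384 1.505033555313929
edge 0.011807679665622167 1.501908765269927
pilot [ 0.56197097 -0.14896729  0.074     ]
collar [ 0.56181848 -0.14907516  0.05      ]
vice yaw 0.1513639757267644
mov [ 0.57265007 -0.20674475  0.047     ] [ 0.57263988 -0.20662778  0.04761894]
c0 [ 0.5756627  -0.23653032  0.047     ] [ 0.57620175 -0.24235841  0.02791854]
c1 [ 0.57854752 -0.26505218  0.047     ] [ 0.57969113 -0.27711502  0.01806764]
sp [ 0.5789963  -0.26948924  0.047     ] [ 0.57993867 -0.27940289  0.02417214]
sp2 [ 0.57963743 -0.27582806  0.047     ] [ 0.57961419 -0.27558439  0.04753081]
```

```bash
cat >> h.py <<'E'
pi=np.pi
HUB=np.array([.4950,.2548]);SH=np.array([.5618,-.1490]);OFF=.035 # TCP height above the crank's underside
def st(r,l=""):
    s=r.sense();print(l,round(s["t"],2),"p",s["tcp_pos"].round(4),"yaw",s["tcp_rot"].round(3),"F",s["wrist_force"].round(2),"M",s["torque"].round(3),"op",round(s["opening"],3),round(s["gripper_force"],1));return s
E
python3 - <<'E'
from plant import robot
from h import *
Y=1.350
robot.goto([*HUB,.17],[pi,0,Y]);st(robot,"above")
print(robot.move_straight([*HUB,.012+OFF],vel=.1,contact_N=8));st(robot,"down")
robot.grip(0.0,80);st(robot,"grip")
robot.move_straight([*HUB,.012+OFF+.04],vel=.08);st(robot,"lift1")
robot.move_straight([*HUB,.17],vel=.15);st(robot,"lift2")
robot.goto([*SH,.05+OFF+.045],[pi,0,3.074]);robot.sleep(.3);st(robot,"vice")
E
```

```text
above 8.77 p [0.4959 0.2529 0.1697] yaw [3.141e+00 1.000e-03 1.347e+00] F [-0.03  0.12  0.05] M [0.027 0.003 0.07 ] op 0.999 0.0
False
down 10.15 p [0.4954 0.2551 0.0477] yaw [ 3.141e+00 -1.000e-03  1.350e+00] F [0.06 0.15 0.57] M [-0.024  0.009 -0.004] op 0.997 0.0
grip 10.74 p [0.4947 0.2548 0.0472] yaw [-3.141  0.     1.35 ] F [-1.75 -0.83  3.27] M [-0.178  0.265 -0.064] op 0.272 78.0
lift1 11.39 p [0.4951 0.2544 0.0871] yaw [3.141 0.    1.35 ] F [ 0.16  1.02 -3.27] M [-0.005  0.008  0.025] op 0.271 78.3
lift2 12.09 p [0.4945 0.2541 0.1691] yaw [-3.141e+00  1.000e-03  1.350e+00] F [-0.18 -1.26 -3.7 ] M [-0.025  0.082  0.013] op 0.273 78.3
vice 14.28 p [ 0.5619 -0.1486  0.1301] yaw [-3.141  0.     3.075] F [ 0.4   0.66 -3.19] M [ 0.02  -0.     0.002] op 0.267 78.4
```

```bash
python3 - <<'E'
from plant import robot
from h import *
print(robot.move_straight([*SH,.05+OFF+.024],vel=.06,contact_N=5));st(robot,"pilot")
hit=robot.move_straight([*SH,.05+OFF+.0005],vel=.03,contact_N=5);print(hit);robot.sleep(.2);st(robot,"seat")
E
```

```text
False
pilot 14.78 p [ 0.5616 -0.1489  0.1086] yaw [ 3.141e+00 -1.000e-03  3.074e+00] F [-0.18  0.28 -2.84] M [ 0.015 -0.05  -0.001] op 0.271 78.4
True
seat 15.46 p [ 0.5613 -0.1479  0.0969] yaw [ 3.139e+00 -1.000e-03  3.074e+00] F [ 0.8   2.1  -4.36] M [ 0.432 -0.274  0.032] op 0.271 78.6
```

```bash
python3 - <<'E'
from plant import robot
from h import *
p=robot.sense()["tcp_pos"]
robot.move_straight([.5616,-.1479,p[2]],vel=.02);robot.sleep(.2);s=st(robot,"recentred")
for k in range(4):
    hit=robot.move_straight([s["tcp_pos"][0],s["tcp_pos"][1],.05+OFF+.0005],vel=.03,contact_N=6)
    robot.sleep(.15);s=st(robot,f"try{k} {hit}")
    if not hit or s["tcp_pos"][2]<.0865:break
E
```

```text
recentred 15.91 p [ 0.5614 -0.1478  0.0967] yaw [ 3.140e+00 -1.000e-03  3.074e+00] F [ 0.36  2.68 -4.08] M [ 0.39  -0.007 -0.011] op 0.278 78.7
try0 True 16.48 p [ 0.5614 -0.1478  0.0852] yaw [ 3.139e+00 -1.000e-03  3.074e+00] F [-1.01 -0.47  6.21] M [-0.135  0.096 -0.048] op 0.27 79.7
```

Seated: the tool is at z = 0.0852 with a 6 N press. Now I'll wind, coarsely at first.

```bash
python3 - <<'E'
from plant import robot
from h import *
C=[.5614,-.1478,.0857]
print([None if robot.inverse_kinematics(C,[pi,0,3.074-a]) is None else 1 for a in np.arange(0,3.4,.4)])
for a in np.arange(.2,2.41,.2):
    robot.goto(C,[pi,0,3.074-a]);s=robot.sense()
    print(round(s["t"],2),round(a,2),s["tcp_pos"].round(4),round(s["tcp_rot"][2],3),s["wrist_force"].round(1),s["torque"].round(3),round(s["opening"],3))
    if max(abs(s["wrist_force"][:2]))>15 or abs(s["torque"][2])>.8:break
st(robot)
f=robot.grab_frame("wrist");import cv2;cv2.imwrite("pics/wind.png",f["image"][...,::-1]);np.savez("wind.npz",**f)
f=robot.grab_frame("top");np.savez("windtop.npz",**f);cv2.imwrite("pics/windt.png",cv2.resize(f["image"][220:275,365:475,::-1],(770,385)))
E
```

```text
[1, 1, 1, 1, 1, 1, 1, 1, 1]
16.77 0.2 [ 0.5616 -0.1473  0.0855] 2.878 [ 1.6  3.  -2.7] [ 0.629 -0.448  0.006] 0.271
17.06 0.4 [ 0.5616 -0.1476  0.0854] 2.68 [ 2.3  2.5 -3.6] [ 0.548 -0.611  0.035] 0.272
17.35 0.6 [ 0.5615 -0.1477  0.0854] 2.48 [ 3.   1.7 -5.3] [ 0.496 -0.7    0.024] 0.267
17.64 0.8 [ 0.5614 -0.148   0.0855] 2.28 [ 2.5  1.4 -5.2] [ 0.38  -0.695  0.019] 0.271
17.93 1.0 [ 0.5612 -0.1481  0.0855] 2.081 [ 2.7  0.8 -5.2] [ 0.2   -0.588  0.02 ] 0.272
18.23 1.2 [ 0.561  -0.1482  0.0855] 1.88 [ 1.7  0.3 -5. ] [-0.036 -0.421 -0.015] 0.269
18.51 1.4 [ 0.5608 -0.1483  0.0854] 1.681 [ 0.  -1.2 -6.6] [-0.208 -0.113  0.007] 0.271
18.79 1.6 [ 0.5606 -0.1483  0.0854] 1.481 [-1.3 -0.8 -3.3] [-0.45   0.208  0.024] 0.272
19.07 1.8 [ 0.5604 -0.1483  0.0854] 1.281 [-2.2 -1.2 -3.1] [-0.592  0.61  -0.037] 0.267
19.36 2.0 [ 0.5602 -0.1483  0.0854] 1.081 [-5.4 -3.2 -2.2] [-0.678  1.068  0.022] 0.269
19.64 2.2 [ 0.56   -0.1482  0.0853] 0.88 [-4.4 -3.4 -1.5] [-0.671  1.183  0.019] 0.27
19.93 2.4 [ 0.5599 -0.148   0.0853] 0.68 [-5.3 -2.2 -0.9] [-0.555  1.308 -0.016] 0.266
 19.93 p [ 0.5599 -0.148   0.0853] yaw [-3.14   0.004  0.68 ] F [-5.34 -2.22 -0.85] M [-0.555  1.308 -0.016] op 0.266 80.0
```

View pics/windt.png

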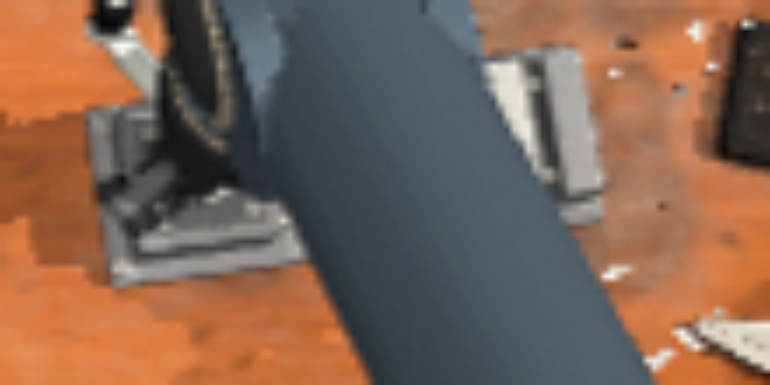

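View pics/wind.png

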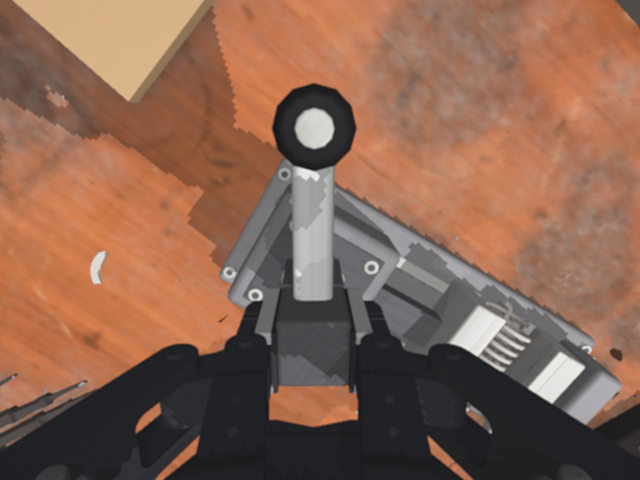

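The wrist view shows the crank turned (knob at (315,127)), the moving jaw's top at (475,335), the coil at (505,345) and the sprung jaw at (557,378). So winding works. The torque reading relaxes between moves, so I'll meter the clamp by how far the sprung jaw gives way (6 N/mm) in wrist pictures.

```bash
cat >> h.py <<'E'
import cv2
VY=.151
def rect(f,z=.047,ppm=4):
    """rectified top view of the vice at height z: columns along -y_v (40..180 mm), rows along x_v (-45..45 mm)"""
    s,a=np.meshgrid(np.arange(.040,.180,.001/ppm),np.arange(-.045,.045,.001/ppm))
    X=np.stack([SH[0]+a*np.cos(VY)+s*np.sin(VY),SH[1]+a*np.sin(VY)-s*np.cos(VY),np.full_like(s,z)],-1)
    c=X@f["R"].T+f["t"];u=f["fx"]*c[...,0]/c[...,2]+f["cx"];v=f["fy"]*c[...,1]/c[...,2]+f["cy"]
    return cv2.remap(f["image"],u.astype(np.float32),v.astype(np.float32),cv2.INTER_LINEAR)
E
python3 - <<'E'
from plant import robot
from h import *
C=[.5597,-.1479,.0857]
for a in(2.55,2.7):
    robot.goto(C,[pi,0,3.074-a]);robot.sleep(.2);st(robot,a)
    f=robot.grab_frame("wrist");np.savez(f"a{a}.npz",**f)
ims=[rect(dict(np.load(n)))[::,:,::-1] for n in("n1.npz","a2.7.npz")]
cv2.imwrite("pics/r1.png",np.vstack(ims)[:, :])
print(ims[0].shape)
E
```

```text
2.55 20.48 p [ 0.5595 -0.148   0.0854] yaw [-3.141  0.     0.527] F [-2.12 -1.78 -4.57] M [-0.578  0.546  0.097] op 0.273 79.7
2.7 20.98 p [ 0.5594 -0.1478  0.0855] yaw [-3.141e+00  1.000e-03  3.760e-01] F [-2.54 -2.13 -6.06] M [-0.506  0.692 -0.008] op 0.272 79.5
(360, 560, 3)
```

View pics/r1.png

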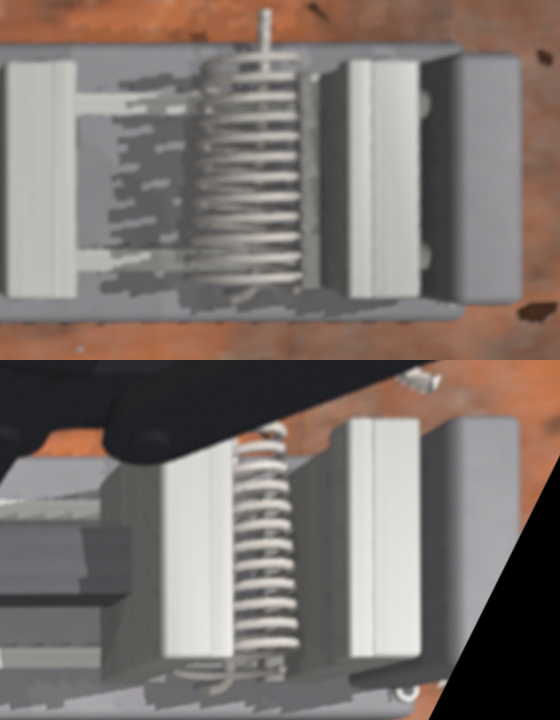

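Rectified views: the moving jaw's face has gone from column 77 to 233 (39 mm) and the sprung face is unmoved at column 349. The gap is 29 mm, which leaves 5 mm to contact. I'll continue in small, measured steps.

```bash
cat >> h.py <<'E'
def jaws(f):
    """mm along -y_v of the moving face (falling edge) and the sprung jaw's far edge (falling) and face (rising)"""
    p=cv2.GaussianBlur(rect(f).mean(2)[200:270].mean(0).reshape(1,-1),(9,1),0)[0];g=np.gradient(p)
    def pk(lo,hi,s):
        i=lo+int(np.argmax(s*g[lo:hi]));a,b,c=s*g[i-1:i+2];return 40+(i+.5*(a-c)/(a-2*b+c))/4
    return pk(180,300,-1),pk(335,375,1),pk(405,445,-1)
E
python3 - <<'E'
from plant import robot
from h import *
for n in("a2.55","a2.7"):print(n,np.round(jaws(dict(np.load(n+".npz"))),2))
C=[.5595,-.1479,.0857]
for a in(2.85,2.95,3.0,3.04):
    robot.goto(C,[pi,0,3.074-a]);s=robot.sense();robot.sleep(.2)
    f=robot.grab_frame("wrist");np.savez(f"a{a}.npz",**f)
    print(a,round(s["t"],2),round(s["tcp_rot"][2],3),s["wrist_force"].round(1),s["torque"].round(2),np.round(jaws(f),2))
E
```

```text
a2.55 [ 95.74 127.52 145.11]
a2.7 [ 98.15 127.49 145.03]
2.85 21.27 0.229 [-3.3 -1.3 -7.1] [-0.38  0.66  0.09] [100.59 127.45 144.98]
2.95 21.77 0.127 [-3.2 -0.1 -8.2] [-0.16  0.78  0.12] [102.16 127.42 144.93]
3.0 22.27 0.076 [-4.5  0.3 -9.6] [0.03 0.89 0.13] [102.77 127.48 144.98]
3.04 22.77 0.035 [-4.6  0.8 -9.6] [0.31 0.99 0.26] [103.3  128.   145.49]
```

```bash
python3 - <<'E'
from plant import robot
from h import *
C=[.5595,-.1479,.0857]
a=3.04
while a<3.4:
    a=round(a+.03,3);robot.goto(C,[pi,0,3.074-a]);s=robot.sense();robot.sleep(.15)
    f=robot.grab_frame("wrist");j=np.array(jaws(f));d=(j[1:]-[127.45,144.95]).mean()
    print(a,round(s["t"],2),round(s["tcp_rot"][2],3),s["wrist_force"].round(1),s["torque"].round(2),j.round(2),round(d,2),round(d*6,1))
    if d>2.35:break
robot.sleep(.4);print(np.round(jaws(robot.grab_frame("wrist")),2));st(robot)
E
```

```text
3.07 23.27 0.005 [ -4.    3.2 -10.6] [0.63 1.09 0.26] [103.68 128.36 145.85] 0.91 5.4
3.1 23.73 -0.025 [-4.5  2.4 -9.9] [0.64 1.03 0.33] [104.08 128.74 146.23] 1.29 7.7
3.13 24.18 -0.054 [ -4.7   2.3 -10.3] [0.62 1.05 0.36] [104.47 129.15 146.62] 1.68 10.1
3.16 24.62 -0.084 [-4.2  1.4 -9.4] [0.59 1.03 0.42] [104.87 129.54 146.99] 2.06 12.4
3.19 25.07 -0.114 [-5.5  2.6 -9.2] [0.53 1.11 0.43] [105.14 129.82 147.29] 2.35 14.1
[105.14 129.82 147.29]
 25.73 p [ 0.5592 -0.1474  0.0856] yaw [-3.141e+00  1.000e-03 -1.140e-01] F [-4.94  2.42 -9.57] M [0.604 1.114 0.501] op 0.27 79.2
```

Clamped at about 14 N (the sprung jaw gave 2.35 mm). Next: unload the crank, regrasp, lift off and check.

```bash
python3 - <<'E'
from plant import robot
from h import *
C=[.5595,-.1479,.0857];y=3.074-3.19
robot.goto(C,[pi,0,y+.04]);st(robot,"back");print(np.round(jaws(robot.grab_frame("wrist")),2))
robot.grip(.5);st(robot,"open");print(np.round(jaws(robot.grab_frame("wrist")),2))
robot.grip(0,60);s=st(robot,"regrip");p=s["tcp_pos"]
robot.move_straight([p[0],p[1],p[2]+.035],vel=.04);st(robot,"up");f=robot.grab_frame("wrist");print(np.round(jaws(f),2))
robot.move_straight([p[0],p[1],.17],vel=.1);st(robot,"up2")
f=robot.grab_frame("wrist");np.savez("lift.npz",**f);cv2.imwrite("pics/lift.png",f["image"][...,::-1]);print(np.round(jaws(f),2))
E
```

```text
back 25.98 p [ 0.5592 -0.1474  0.0856] yaw [-3.141e+00  1.000e-03 -7.500e-02] F [ -4.34   3.34 -10.67] M [0.633 1.106 0.192] op 0.267 79.2
[105.16 129.83 147.27]
open 26.35 p [ 0.5622 -0.1486  0.0877] yaw [ 3.141 -0.006 -0.077] F [-0.6   0.26  0.26] M [ 0.005 -0.007 -0.031] op 0.501 0.0
[105.15 129.81 147.29]
regrip 26.7 p [ 0.5605 -0.1475  0.0865] yaw [-3.141e+00 -2.000e-03 -7.500e-02] F [-0.36  0.55  4.27] M [ 0.322 -0.001  0.116] op 0.274 58.8
up 27.75 p [ 0.5602 -0.1476  0.1214] yaw [ 3.141e+00  1.000e-03 -7.600e-02] F [-0.13 -0.52 -2.96] M [-0.009  0.025  0.01 ] op 0.274 63.8
[105.11 129.74 147.27]
up2 28.43 p [ 0.5601 -0.1475  0.1698] yaw [ 3.141e+00  1.000e-03 -7.600e-02] F [ 0.74  0.51 -3.6 ] M [-0.001 -0.005  0.066] op 0.274 63.8
[105.1  129.66 147.29]
```

View pics/lift.png

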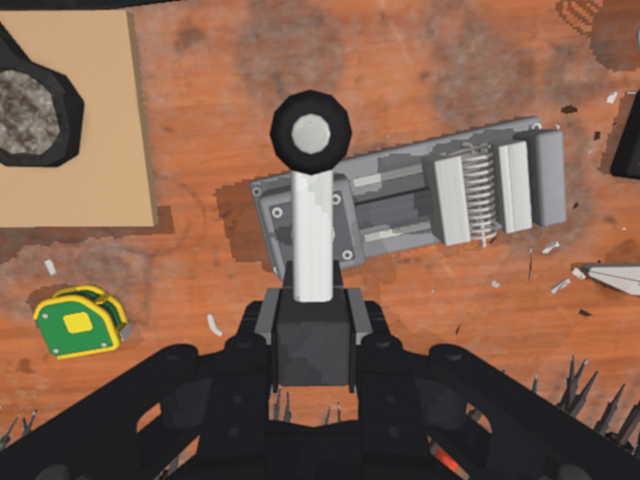

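Lift view: the coil at (480,190) is clamped between the jaws at (450,200) and (513,185), and the hand holds the crank with its knob at (312,132). Now back to the stand.

```bash
python3 - <<'E'
from plant import robot
from h import *
T=[.4951,.2556];O=.0365
robot.goto([.54,-.05,.2],[pi,0,.4])
robot.goto([*T,.17],[pi,0,1.35]);
robot.move_straight([*T,.012+O+.026],vel=.1);robot.sleep(.2);st(robot,"over")
hit=robot.move_straight([*T,.012+O+.0003],vel=.03,contact_N=5);robot.sleep(.2);st(robot,hit)
E
```

```text
over 31.48 p [0.4954 0.2557 0.0751] yaw [ 3.141e+00 -1.000e-03  1.350e+00] F [-0.36  0.33 -2.54] M [ 0.051 -0.001  0.052] op 0.272 63.8
True 32.52 p [0.4947 0.2554 0.0486] yaw [-3.141e+00  1.000e-03  1.350e+00] F [ 0.15 -0.59  7.18] M [-0.053 -0.005 -0.018] op 0.274 65.1
```

Seated at z = 0.0486, as expected. Release, retreat and verify.

```bash
python3 - <<'E'
from plant import robot
from h import *
p=robot.sense()["tcp_pos"]
robot.grip(1.0);st(robot,"open")
robot.move_straight([p[0],p[1],.19],vel=.12)
robot.goto([.43,.27,.18],[pi,0,.1]);robot.sleep(.3)
f=robot.grab_frame("wrist");P=cloud(f);r=np.hypot(P[...,0]-.495,P[...,1]-.255)
m=(P[...,2]>.064)&(P[...,2]<.085)&(r<.025);print("hub",cv2.minAreaRect((P[m][:,:2]*1000).astype(np.float32)),np.median(P[m][:,2]))
k=(P[...,2]>.09)&(P[...,2]<.12)&(r<.1);print("knob",P[k].mean(0))
A=f["image"][...,::-1]
robot.goto([.495,-.165,.17],[pi,0,.1]);robot.sleep(.3);f=robot.grab_frame("wrist");print(np.round(jaws(f),2))
cv2.imwrite("pics/end.png",cv2.resize(np.hstack([A,f["image"][...,::-1]]),(800,300)));st(robot)
E
```

```text
open 33.15 p [0.4936 0.2544 0.0472] yaw [-3.138e+00  3.000e-03  1.350e+00] F [ 0.02 -0.41 -0.24] M [0.051 0.001 0.009] op 1.004 0.0
hub ((496.0696716308594, 253.66763305664062), (24.060304641723633, 23.987668991088867), 77.24714660644531) 0.07290690372744842
knob [0.51140302 0.32081431 0.0994778 ]
[105.17 129.75 147.38]
 37.89 p [ 0.4951 -0.1645  0.17  ] yaw [ 3.142 -0.     0.101] F [-0.84 -0.14  0.95] M [-0.006  0.023 -0.004] op 1.0 0.0
```

View pics/end.png

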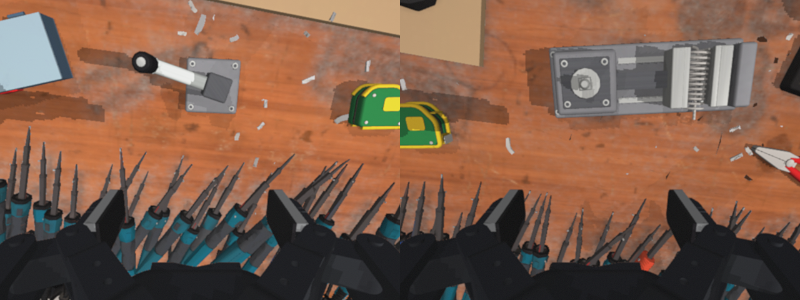

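The left view shows the crank back on its post at (215,85), with its hub top at the original height (0.0729 m). The right view shows the coil clamped at (697,78), the shaft free, and the tape and cutters undisturbed.

```bash
python3 -c "
from plant import robot
print(robot.close_job())"
```

```text
the job is handed in; nothing more can be done
None
```

The job is handed in: the coil is clamped at about 14 N by the sprung jaw's 2.35 mm give, the crank is back fully down on its post, and the tools I could see in the last pictures hadn't moved; it took about 38 s.

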